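# Make up two cabinet hardware kits

### The job

Make up the hardware kits for two cabinets: the large three-compartment tray gets the long bar handle (in its long compartment), the short wide leg and the corner bracket; the small two-compartment tray gets the short bar handle and the tall slim leg. Everything stands upright on the tray floor the way it stood in the stock row, each piece in a compartment of its own; leave the round knob where it is.

Things in the scene. Friction and masses are not known exactly. Their poses are not given: they have to be found in the camera images.
- kit_large: Large plywood tray, fixed, 150 (x) x 160 (y) mm, yaw within 0.2. Origin: centre of underside. Floor 3 mm, walls 3 mm thick, tops 10 mm above table. Divider along y at x=+11.5: beyond it the long compartment (59 x 154 mm, centre x +42.5, y 0; long handle lies along y); before it two (82 x 75 mm, centres x -31, y +39 and -39), one for short leg, one for bracket, either way round.
- kit_small: Small plywood tray, fixed, 150 (x) x 120 (y) mm, yaw within 0.2. Origin: centre of underside. Floor 3 mm, walls 3 mm thick, tops 10 mm above table. Divider along y at x=0: two compartments (70 x 114 mm, centres x +37 and -37, y 0), short handle along y in one, tall leg in the other, either way round. The trays and a black bit case (110 x 120 x 24 mm high) share three places behind the stock.
- handle_long_mid (a point): Long steel bar handle standing loose on two posts, 130 mm along its y, 34 mm high. The bar is 14 mm wide and high, its centre 10 mm above this point; the feet are 24 mm wide in x. Point: middle of the handle, 17 mm above its underside. Grip the bar across its x. 90 g. Yaw within 0.35.
- handle_short_mid (a point): Short steel bar handle, same as the long one (34 mm high, bar 14 mm wide and high with its centre 10 mm above this point, feet 24 mm wide in x) but 84 mm long along its y. Point: middle, 17 mm above its underside. 60 g. Yaw within 0.35.
- leg_short_mid (a point): Short wide black cabinet leg, round, loose, upright, 40 mm high: foot 50 mm in diameter to 8 mm up, body 44 mm in diameter from 12 mm up. Point: on its axis, 20 mm above its underside. 70 g.
- leg_tall_mid (a point): Tall slim cabinet leg, round, loose, upright, 70 mm high: aluminium tube 35 mm in diameter, black foot 44 mm in diameter and 5 mm high, black cap 35 mm in diameter and 7 mm high. Point: on its axis, 35 mm above its underside. 100 g.
- bracket_mid (a point): Aluminium corner bracket, loose, 50 (x) x 36 (y) x 50 mm high: base plate, upright plate at its -x end, a gusset cheek on each side (about 30 mm high at x=-8). Point: centre of that outline, 25 mm above its underside. Grip across the cheeks (along y, 36 mm) near x=-8, 25 mm up. 60 g. Yaw 1.57 +- 0.35.
- knob_mid (a point): Round wooden cupboard knob, 36 mm in diameter, 30 mm high, in the stock row; in no kit, stays put. Point: on its axis, 15 mm above its underside. The six stock pieces stand in a bowed row before the robot, about 120 mm apart along y, in any order. Tape measure, rule, drill and the like lie clear of row and trays.

How it is judged:
At the end, for the whole second after the job is handed in: Each kit piece is upright (0.1 rad), flat on the floor (4 mm) of its own compartment of the right tray (long handle in the long one), centre inside it (18 to 40 mm from its middle, as the walls allow), released, at rest; the knob within 30 mm of its start (x of handle_long_mid in the frame of kit_large between 0.02 and 0.065 m and y of handle_long_mid in the frame of kit_large between -0.022 and 0.022 m and z of handle_long_mid in the frame of kit_large below 0.024 m and angle between handle_long_mid's own z axis and vertical below 0.1 rad and ((x of leg_short_mid in the frame of kit_large between -0.053 and -0.009 m and y of leg_short_mid in the frame of kit_large between 0.02 and 0.058 m and z of leg_short_mid in the frame of kit_large below 0.027 m and angle between each of leg_short_mid, bracket_mid's own z axis and vertical below 0.1 rad and x of bracket_mid in the frame of kit_large between -0.06 and -0.002 m and y of bracket_mid in the frame of kit_large between -0.064 and -0.014 m and z of bracket_mid in the frame of kit_large below 0.032 m) or (x of leg_short_mid in the frame of kit_large between -0.053 and -0.009 m and y of leg_short_mid in the frame of kit_large between -0.058 and -0.02 m and z of leg_short_mid in the frame of kit_large below 0.027 m and angle between each of leg_short_mid, bracket_mid's own z axis and vertical below 0.1 rad and x of bracket_mid in the frame of kit_large between -0.06 and -0.002 m and y of bracket_mid in the frame of kit_large between 0.014 and 0.064 m and z of bracket_mid in the frame of kit_large below 0.032 m)) and ((x of handle_short_mid in the frame of kit_small between 0.008 and 0.066 m and y of handle_short_mid in the frame of kit_small between -0.022 and 0.022 m and z of handle_short_mid in the frame of kit_small below 0.024 m and angle between each of handle_short_mid, leg_tall_mid's own z axis and vertical below 0.1 rad and x of leg_tall_mid in the frame of kit_small between -0.055 and -0.018 m and y of leg_tall_mid in the frame of kit_small between -0.04 and 0.04 m and z of leg_tall_mid in the frame of kit_small below 0.042 m) or (x of handle_short_mid in the frame of kit_small between -0.066 and -0.008 m and y of handle_short_mid in the frame of kit_small between -0.022 and 0.022 m and z of handle_short_mid in the frame of kit_small below 0.024 m and angle between each of handle_short_mid, leg_tall_mid's own z axis and vertical below 0.1 rad and x of leg_tall_mid in the frame of kit_small between 0.018 and 0.055 m and y of leg_tall_mid in the frame of kit_small between -0.04 and 0.04 m and z of leg_tall_mid in the frame of kit_small below 0.042 m)) and distance of knob_mid from where it was at the start of the episode below 0.03 m and linear speed of each of handle_long, handle_short, leg_short, leg_tall, bracket below 0.02 m/s); the robot touches nothing.
It fails at once if the knob is moved out of its place (distance of knob_mid from where it was at the start of the episode above 0.03 m).
It also fails if it takes over 115 s, if anything falls off the work surface, if the arm or the gripper's body presses on something with over 40 N, if the wrist force passes 120 N, or if a joint passes its speed limit or range.

### The arm

A 6-joint arm with a two-finger parallel gripper is mounted at the origin on the work surface. World frame = base frame: x ahead of the robot, y to its left, z up, the work surface at z = 0. Lengths are in m, angles in rad, forces in N, time in s.
With the tool pointing down it reaches from about 0.3 to 0.875 m from the base axis. Payload 6.4 kg.
Tool frame: the origin (TCP) lies on the centre line of the jaws, within the pads' length; the fingertips stand 25 mm ahead of it and the grasp point (between the pads) lies 6 mm ahead of it; z points along the fingers, y is the line along which they close (so a half turn about z gives the same grasp; the last joint's range is limited). The gripper opens to 85 mm and grips with 20 to 120 N. Pads are 22 mm wide; open, the fingers measure 114 mm over their backs; the gripper's body (76 mm by 85 mm) begins 54 mm behind the grasp point. The pads swing forward as they close: fully open they stand 13 mm farther back than shut.
Start: joints at [-1.344, 0.181, 1.607, -0, 1.354, -0.206], TCP at [0.241, -0.522, 0.228] pointing down, gripper open.
Joint ranges: [-2.99, 2.99], [-0.89, 2.07], [0.3, 2.58], [-1.14, 4.28], [0, 2.63], [-3.12, 3.12]. Speed limits (rad/s): [2.57, 2.57, 3.01, 3.14, 3.14, 3.14].

### API

Orientations are given as a unit quaternion [w, x, y, z].
In Python, from bench import get_obs, camera, hand_in, spot_in gives the robot as it stands.
- The arm moves only by the shell command python3 -m jog 'ROWS'. ROWS is JSON, one flat list of numbers, 7 for each row, row after row: the shift along the tool's x, y, z in m, then the turn, a rotation vector about the tool's x, y, z in rad, then the closure, from 0 (fully open) to 1 (shut). A call has 1 to 20 rows; each row is the pose to reach, as a shift and turn from the pose commanded when the call began, along the tool's axes at that moment; what a row does not reach only later rows make up. A row lasts 1/8 s, in which the tool goes at most 62.5 mm and 10.7 degrees, less where a joint would pass 70% of its speed; a pose out of reach is approached as far as the arm can. A call with a gripper value outside its range is refused whole. The fingers move at their own pace and stop on an object; the grip force is fixed at half the most. Time passes only in rows, so rows that repeat a pose let the fingers close. It gives the time, the measured TCP pose, the force, the opening and the grip force at its end, in the units of the state.
- get_obs(): the state, without advancing time (a new reading comes with each control period).
- camera(name): name is "scene" or "top" or "wrist"; returns a dict with "frame" (400x640x3 uint8, red, green, blue), "mtx" (3x3 intrinsics, pixels), "distortion" ([k1, k2, p1, p2, k3] as OpenCV has them; the pictures are not rectified), "extrinsics" (4x4, takes a point from camera to world coordinates). Camera axes: x right, y up, looking along -z (the intrinsics and any distortion apply to the point x, -y, -z); pixel columns grow to the right and rows downward; lengths in m; the calibration is good to about 2 mm. A picture is of the moment at which its call begins. There is no depth.
- hand_in(): hands the job in; it is judged then, once.
Trained networks look in a picture, given as the dict that the camera call returned (one of the last four; its "shot" number tells which), for a name from the list of things; names that differ only in an ending like _2 or _b are one class to them, and where a whole thing is asked for, a point or a joint stands for the part that bears it (a point fixed in the world has none). Each returns a list of dicts, best first, with "confidence" (0 to 1); they miss things now and then, are a little off and sometimes report something else, mostly with a low value. They report only what shows in the picture. A call takes as long as a camera call.
- spot_in(picture, name): "xyz" ([x, y, z] in m, in world coordinates, good to about 4 mm: the middle of the surface that is visible of it).
The state is a dict: "time_s": time; "q": joint angles; "dq": joint speeds; "joint_efforts": joint torques, N m; "eef_pos": TCP position; "eef_rot": TCP orientation; "wrist_force": force on the tool from outside, world axes, zero at the start; "torque": the same for the moment, N m; "opening": opening from 0.0 (shut) to 1.0 (fully open); "grasp_force": force on a finger pad.
Only numpy, scipy, OpenCV 4.12 (cv2) and the standard library are available. Lean on these libraries where they do the work, as an engineer would, in place of code of your own. Each camera call takes 0.05 s, during which the arm holds its last target. There are 200 camera calls.

## Working session

There is one attempt and no reset: what is moved stays moved. The work goes in short steps, Python scripts to look and compute and a shell command to move; the robot and the scene stay as the last step left them, time stands still between calls to the robot, and variables do not carry over. Pictures are saved under pics/ and viewed, at most 14 in all, crops included, and the job is handed in when it is done.

```bash
ls; mkdir -p pics
python3 - <<'E'
from bench import *
import cv2
o=get_obs(); print(o)
for c in ["top","scene"]:
    p=camera(c); cv2.imwrite(f"pics/{c}0.png",p["frame"][:,:,::-1]); print(p["mtx"],p["distortion"],p["extrinsics"].round(3))
    for n in ["kit_large","kit_small","handle_long_mid","handle_short_mid","leg_short_mid","leg_tall_mid","bracket_mid","knob_mid"]:
        print(n,[( [round(float(v),3) for v in d["xyz"]],round(d["confidence"],2)) for d in spot_in(p,n)])
E
```

```text
pics
{'time_s': 0.0, 'q': array([-1.34431798e+00,  1.81548404e-01,  1.60804257e+00, -1.22775799e-05,
        1.35382225e+00, -2.06341931e-01]), 'dq': array([-0.00209868, -0.00120137,  0.00124562, -0.00150009,  0.00066483,
       -0.0015176 ]), 'joint_efforts': array([-4.20895685e-04, -4.44872117e+01, -3.51337016e+01, -2.07390467e-04,
        9.38427314e-03,  2.68297491e-06]), 'eef_pos': array([ 0.24103002, -0.52139931,  0.22666334]), 'eef_rot': array([-9.10177393e-04,  9.76673884e-01,  2.14726096e-01, -1.51581194e-05]), 'wrist_force': array([0.59008334, 0.27679693, 0.21243391]), 'torque': array([-0.01645145, -0.01065145, -0.01445797]), 'grasp_force': 0.0, 'opening': 1.0010490429421401}
[[370.52476897   0.         315.93282504]
 [  0.         370.52476897 194.92677809]
 [  0.           0.           1.        ]] [-0.01736781  0.          0.          0.          0.        ] [[ 0.019  0.999 -0.043  0.429]
 [-1.     0.019 -0.01  -0.002]
 [-0.009  0.043  0.999  0.924]
 [ 0.     0.     0.     1.   ]]
kit_large [([0.613, -0.009, 0.002], 0.64)]
kit_small [([0.58, -0.229, 0.004], 0.68)]
handle
[... 326 characters left out ...]
[413.04003575   0.         321.6215535 ]
 [  0.         413.04003575 198.87964233]
 [  0.           0.           1.        ]] [-0.04000694  0.          0.          0.          0.        ] [[-0.542 -0.677  0.499  0.877]
 [ 0.841 -0.435  0.323  0.275]
 [-0.002  0.594  0.804  0.695]
 [ 0.     0.     0.     1.   ]]
kit_large [([0.62, -0.005, 0.006], 0.85)]
kit_small [([0.583, -0.225, 0.0], 0.72), ([0.358, 0.293, 0.027], 0.37)]
handle_long_mid [([0.415, 0.192, 0.032], 0.83)]
handle_short_mid [([0.451, 0.069, 0.027], 0.88)]
leg_short_mid [([0.361, -0.292, 0.033], 0.78)]
leg_tall_mid [([0.414, -0.187, 0.041], 0.6)]
bracket_mid [([0.473, -0.061, 0.016], 0.57)]
knob_mid [([0.36, 0.291, 0.029], 0.82)]
```

Run:
```python
import cv2
a=cv2.imread("pics/top0.png"); b=a[60:260,170:470]
cv2.imwrite("pics/top0c.png",cv2.resize(a[30:255,160:460],(800,600),interpolation=cv2.INTER_CUBIC))
```

```text
(no output)
```

View pics/top0c.png

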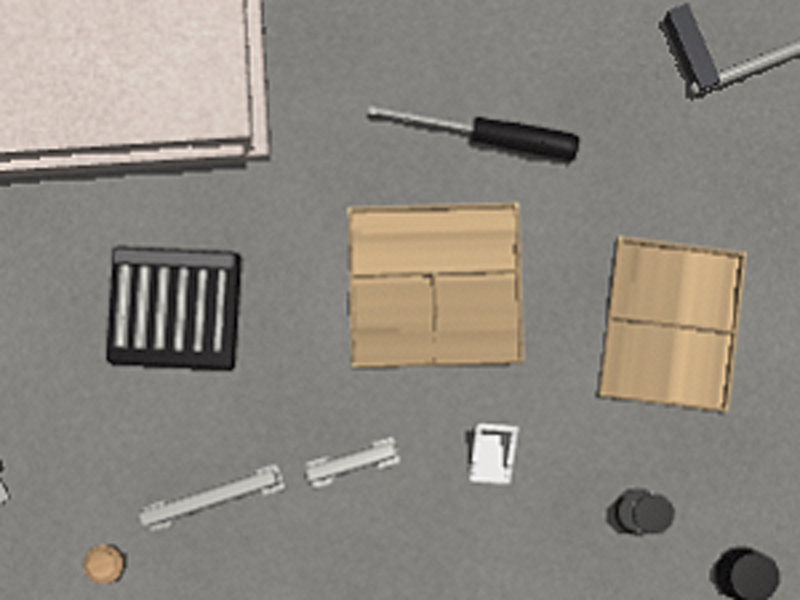

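View pics/scene0.png

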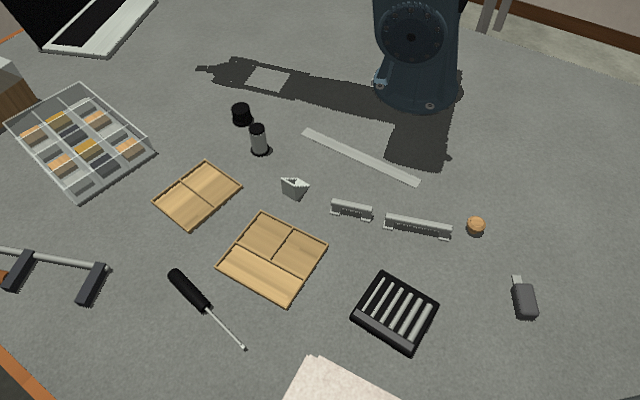

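The trays, handles, legs, bracket and knob are all where the networks say: knob at crop (104,564), handles at (212,497) and (352,460), bracket (493,453), tall leg (640,512), short leg (750,575). The bracket's direction is unclear, so I'll enlarge it.

```bash
cat > h.py <<'E'
import numpy as np, cv2, json
from bench import *
from scipy.spatial.transform import Rotation as R
def ray(p,uv):
    n=cv2.undistortPoints(np.array(uv,float).reshape(-1,1,2),p["mtx"],np.array(p["distortion"],float))[:,0]
    E=p["extrinsics"]; d=np.c_[n[:,0],-n[:,1],-np.ones(len(n))]@E[:3,:3].T
    return E[:3,3],d
def at_z(p,uv,z):
    c,d=ray(p,uv); return c+d*((np.asarray(z)-c[2])/d[:,2])[:,None]
def proj(p,X):
    E=p["extrinsics"]; q=(np.atleast_2d(X)-E[:3,3])@E[:3,:3]; q=q*[1,-1,-1]
    return cv2.projectPoints(q,np.zeros(3),np.zeros(3),p["mtx"],np.array(p["distortion"],float))[0][:,0]
def tool():
    o=get_obs(); q=o["eef_rot"]; return o,R.from_quat([q[1],q[2],q[3],q[0]])
E
python3 - <<'E'
from h import *
p=camera("top"); s=camera("scene")
f=p["frame"][:,:,::-1]; g=s["frame"][:,:,::-1]
np.savez("cal.npz",tm=p["mtx"],td=p["distortion"],te=p["extrinsics"])
a=cv2.resize(f[180:220,325:365],(400,400),interpolation=cv2.INTER_NEAREST)
b=cv2.resize(g[165:215,270:320],(400,400),interpolation=cv2.INTER_NEAREST)
cv2.imwrite("pics/br.png",np.hstack([a,b]))
cr=lambda L:[(u/8*3+160,v/8*3+30) for u,v in L]
for nm,L in dict(large=[(348,208),(519,204),(523,361),(352,366)],small=[(619,236),(746,253),(727,411),(598,396)]).items():
    w=at_z(p,cr(L),0.010)[:,:2]; r=cv2.minAreaRect(w.astype(np.float32)*1000); print(nm,w.round(3).tolist(),w.mean(0).round(4),r)
    e=[w[0]-w[3],w[1]-w[2],]; print("yaw",[np.arctan2(v[1],v[0]).round(3) for v in e],[np.arctan2(-v[0],v[1]).round(3) for v in (w[0]-w[1],w[3]-w[2])])
for nm,L in dict(long=[(141,517),(280,471)],short=[(308,468),(395,443)]).items():
    w=at_z(p,cr(L),0.034)[:,:2];print(nm,w)
# refine handle by bright threshold
hs=cv2.cvtColor(f.astype(np.uint8).copy(),cv2.COLOR_BGR2HSV)
E
```

```text
large [[0.684, 0.075], [0.69, -0.085], [0.543, -0.091], [0.535, 0.068]] [ 0.6131 -0.0085] ((612.8466796875, -8.319564819335938), (148.84454345703125, 160.2136993408203), 2.3033945560455322)
yaw [np.float64(0.047), np.float64(0.039)] [np.float64(0.04), np.float64(0.047)]
small [[0.662, -0.179], [0.648, -0.298], [0.5, -0.281], [0.511, -0.161]] [ 0.5803 -0.2297] ((579.71435546875, -229.55909729003906), (120.18659973144531, 151.37033081054688), 83.34783172607422)
yaw [np.float64(-0.12), np.float64(-0.115)] [np.float64(-0.116), np.float64(-0.098)]
long [[0.39233561 0.25350842]
 [0.43624082 0.12877709]]
short [[0.43942704 0.10354024]
 [0.46345685 0.02549443]]
```

View pics/br.png

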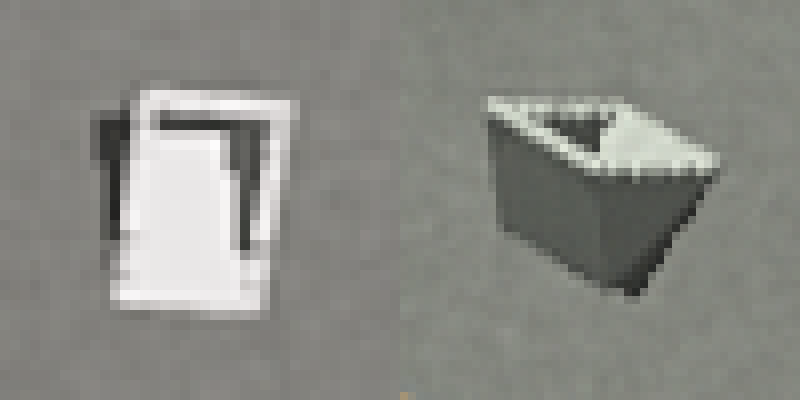

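The bracket's upright plate is at its far (+x world) end and its 36 mm width lies along world y, so the jaws should close roughly along y. Next I compute poses and the first move.

```bash
cat >> h.py <<'E'
def go(xyz,psi):
    """shift and turn in tool axes to reach TCP xyz with tool x at world angle psi (pointing down)"""
    o,r=tool(); x=[np.cos(psi),np.sin(psi),0]; y=[np.sin(psi),-np.cos(psi),0]
    t=R.from_matrix(np.array([x,y,[0,0,-1]]).T)
    s=r.inv().apply(np.array(xyz)-o["eef_pos"]); w=(r.inv()*t).as_rotvec()
    print("t",round(o["time_s"],2),"shift",s.round(4),"turn",w.round(3),"q",o["q"].round(2),"F",o["wrist_force"].round(1))
TR=dict(L=((0.613,-0.0083),0.042),S=((0.580,-0.2297),-0.113))
def tray(k,x,y):
    c,a=TR[k]; return np.array(c)+[np.cos(a)*x-np.sin(a)*y,np.sin(a)*x+np.cos(a)*y]
E
python3 - <<'E'
from h import *
p=camera("top"); cr=lambda L:[(u/8*3+160,v/8*3+30) for u,v in L]
print("tall",at_z(p,cr([(652,512)]),.07).round(4),"short",at_z(p,cr([(755,576)]),.04).round(4))
print("bracket",at_z(p,[(336,210),(352,210.5)],.003).round(4),at_z(p,[(339,189),(354.8,190)],.05).round(4))
for n,a in [("leg_short",("L",-31,39)),("bracket",("L",-31,-39)),("long",("L",42.5,0)),("shorth",("S",37,0)),("tall",("S",-37,0))]: print(n,tray(a[0],a[1]/1e3,a[2]/1e3).round(4))
go([0.354,-0.290,0.15],0.433)
w=camera("wrist"); cv2.imwrite("pics/w0.png",w["frame"][:,:,::-1]); print(w["extrinsics"].round(3))
E
```

```text
tall [[ 0.4067 -0.1983  0.07  ]] short [[ 0.3507 -0.2974  0.04  ]]
bracket [[ 0.4315 -0.0435  0.003 ]
 [ 0.431  -0.0832  0.003 ]] [[ 0.481  -0.0476  0.05  ]
 [ 0.4794 -0.085   0.05  ]]
leg_short [0.5804 0.0294]
bracket [ 0.5837 -0.0486]
long [ 0.6555 -0.0065]
shorth [ 0.6168 -0.2339]
tall [ 0.5432 -0.2255]
t 1.05 shift [ 0.1997 -0.1633  0.0776] turn [ 0.  0. -0.] q [-1.34  0.18  1.61  0.    1.35 -0.21] F [0.1 0.5 1.3]
[[ 0.42   0.861  0.289  0.316]
 [-0.908  0.398  0.133 -0.488]
 [-0.    -0.318  0.948  0.374]
 [ 0.     0.     0.     1.   ]]
```

```bash
python3 -m jog '[0.196,-0.159,0.077,0,0,0,0, 0.196,-0.159,0.077,0,0,0,0, 0.196,-0.159,0.077,0,0,0,0, 0.196,-0.159,0.077,0,0,0,0, 0.196,-0.159,0.077,0,0,0,0, 0.196,-0.159,0.077,0,0,0,0, 0.196,-0.159,0.077,0,0,0,0]'
python3 - <<'E'
from h import *
w=camera("wrist"); cv2.imwrite("pics/w1.png",w["frame"][:,:,::-1])
for n in ["leg_short_mid","leg_tall_mid"]: print(n,[(np.round(d["xyz"],3),round(d["confidence"],2)) for d in spot_in(w,n)])
go([0.352,-0.295,0.040],0.433)
E
```

```text
time_s: 1.98
eef_pos: [0.3525, -0.2973, 0.1514]
eef_rot: [0.001, 0.977, 0.214, 0.0]
wrist_force: [-0.6, 0.2, 0.6]
opening: 1.0
grasp_force: 0.0
leg_short_mid [(array([ 0.357, -0.299,  0.042]), 0.58)]
leg_tall_mid [(array([ 0.408, -0.205,  0.072]), 0.92)]
t 2.12 shift [ 0.0007 -0.002   0.1111] turn [ 0.001 -0.    -0.002] q [-0.96  0.01  1.96 -0.    1.17  0.18] F [ 0.  -0.5  0.4]
```

View pics/w1.png

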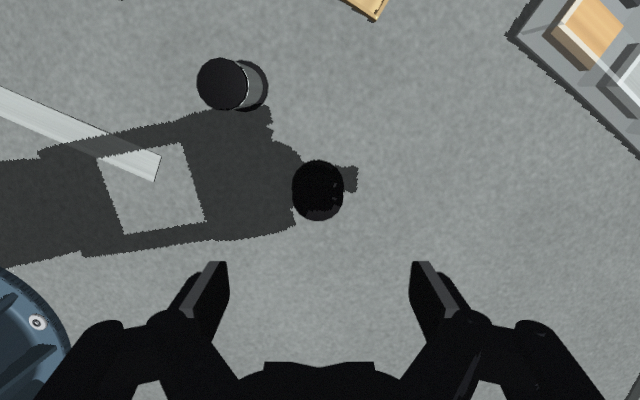

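The leg is centred between the open fingers (column 318, gap centre 320). I'll descend, close and lift.

```bash
python3 -m jog '[0.002,-0.001,0.06,0,0,0,0, 0.002,-0.001,0.11,0,0,0,0, 0.002,-0.001,0.11,0,0,0,0, 0.002,-0.001,0.11,0,0,0,1, 0.002,-0.001,0.11,0,0,0,1, 0.002,-0.001,0.11,0,0,0,1, 0.002,-0.001,0.11,0,0,0,1, 0.002,-0.001,0.11,0,0,0,1, 0.002,-0.001,0.07,0,0,0,1, 0.002,-0.001,0.02,0,0,0,1, 0.002,-0.001,-0.03,0,0,0,1, 0.002,-0.001,-0.03,0,0,0,1]'
python3 - <<'E'
from h import *
xy=tray("L",-.031,.039); go([*xy,0.18],0.042); go([*xy,0.18],0.042+np.pi)
E
```

```text
time_s: 3.62
eef_pos: [0.3557, -0.2961, 0.185]
eef_rot: [0.004, 0.977, 0.215, 0.002]
wrist_force: [-0.0, -0.1, -0.5]
opening: 0.003
grasp_force: 0.0
t 3.62 shift [ 0.3406 -0.2011  0.0038] turn [ 0.008 -0.003  0.391] q [-0.95 -0.04  1.93 -0.    1.24  0.19] F [-0.  -0.1 -0.5]
t 3.62 shift [ 0.3406 -0.2011  0.0038] turn [ 0.005  0.012 -2.75 ] q [-0.95 -0.04  1.93 -0.    1.24  0.19] F [-0.  -0.1 -0.5]
```

Run:
```python
from h import *
w=camera("wrist"); s=camera("scene")
cv2.imwrite("pics/m1.png",np.vstack([cv2.resize(w["frame"][50:350,120:520],(720,540))[:300],cv2.resize(s["frame"][60:185,170:470],(720,300))])[:,:,::-1])
for n in ["leg_short_mid"]:
  for p in (w,s): print(n,[(np.round(d["xyz"],3),round(d["confidence"],2)) for d in spot_in(p,n)])
```

```text
leg_short_mid [(array([ 0.359, -0.298,  0.039]), 0.96)]
leg_short_mid [(array([ 0.356, -0.29 ,  0.032]), 0.86)]
```

View pics/m1.png

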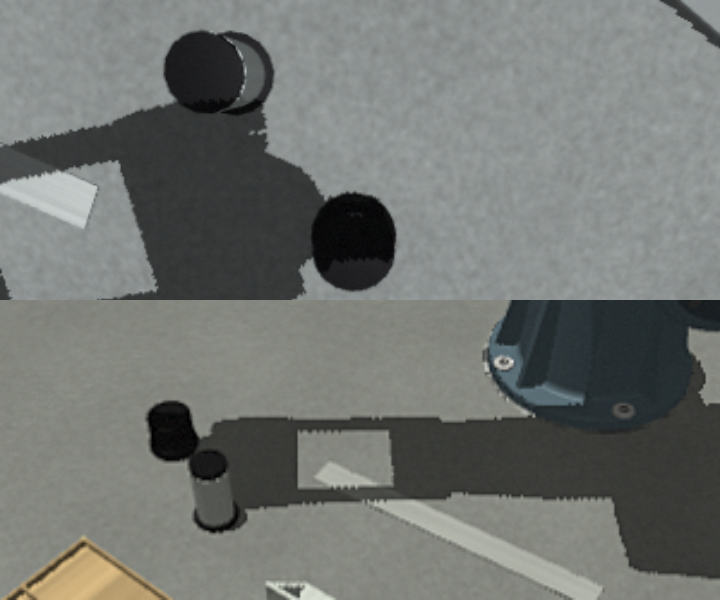

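The leg still stands where it was, so most likely I lifted before the fingers had finished closing. I'll retry, checking the grip before the lift.

```bash
python3 -m jog '[0,0,0,0,0,0,0, 0,0,0,0,0,0,0, 0,0,0,0,0,0,0, 0,0,0,0,0,0,0, 0,0,0,0,0,0,0, 0,0,0,0,0,0,0, 0,0,0,0,0,0,0, 0,0,0.06,0,0,0,0]'; python3 -m jog '[0,0,0.06,0,0,0,0, 0,0,0.088,0,0,0,0, 0,0,0.088,0,0,0,0, 0,0,0.088,0,0,0,0, 0,0,0.088,0,0,0,1, 0,0,0.088,0,0,0,1, 0,0,0.088,0,0,0,1, 0,0,0.088,0,0,0,1, 0,0,0.088,0,0,0,1]';python3 -m jog '[0,0,0,0,0,0,1, 0,0,0,0,0,0,1, 0,0,0,0,0,0,1, 0,0,0,0,0,0,1]'
```

```text
time_s: 4.82
eef_pos: [0.3567, -0.2977, 0.1243]
eef_rot: [0.006, 0.977, 0.215, 0.002]
wrist_force: [0.7, -0.0, -1.3]
opening: 0.999
grasp_force: 0.0
time_s: 5.95
eef_pos: [0.3563, -0.2968, 0.0363]
eef_rot: [0.004, 0.977, 0.215, 0.002]
wrist_force: [-1.7, 4.0, 25.6]
opening: 0.001
grasp_force: 13.0
time_s: 6.45
eef_pos: [0.3562, -0.2968, 0.0363]
eef_rot: [0.003, 0.977, 0.215, 0.002]
wrist_force: [-0.3, 1.9, 23.8]
opening: 0.0
grasp_force: 11.9
```

Run:
```python
from h import *
w=camera("wrist"); s=camera("scene"); t=camera("top")
a=cv2.resize(w["frame"],(640,400)); b=cv2.resize(s["frame"][70:170,190:350],(320,200),interpolation=cv2.INTER_CUBIC); c=cv2.resize(t["frame"][170:270,370:530],(320,200),interpolation=cv2.INTER_CUBIC)
cv2.imwrite("pics/m2.png",np.vstack([a,np.hstack([b,c])])[:,:,::-1])
o=get_obs(); print(o["eef_pos"],w["extrinsics"].round(3), proj(w,[o["eef_pos"],o["eef_pos"]-[0,0,.025]]),proj(t,[o["eef_pos"]]),proj(s,[o["eef_pos"]]))
```

```text
[ 0.356237   -0.29672674  0.03625542] [[ 0.42   0.862  0.284  0.43 ]
 [-0.908  0.396  0.139 -0.262]
 [ 0.007 -0.316  0.949  0.183]
 [ 0.     0.     0.     1.   ]] [[317.42223303 260.51419489]
 [317.28196673 239.57940776]] [[442.3156339  243.53165258]] [[238.34346177 110.22540091]]
```

View pics/m2.png

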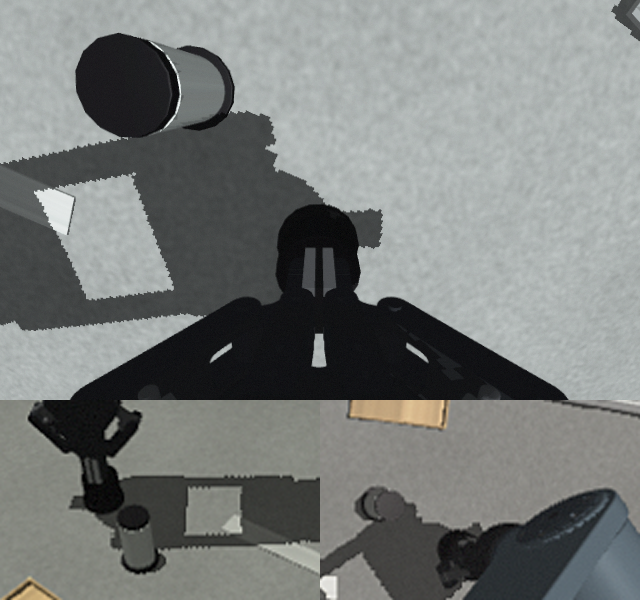

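Run:
```python
from h import *
w=camera("wrist"); o,r=tool()
for n,uv in [("tip row",(317,247)),("leg far edge",(317,205))]:
    c,d=ray(w,[uv]); ci=r.inv().apply(c-o["eef_pos"]); di=r.inv().apply(d[0])
    for x in (-.011,0,.011): k=(x-ci[0])/di[0]; print(n,"x",x,"tool z",(ci+k*di)[2].round(4))
print(r.as_matrix().round(3), ci)
print("world @z", at_z(w,[(317,205)]*2,[0.0,.04]).round(4))
for z in (0,.004,.008,.04):print(z,proj(w,[[.356+dx*.908,-.297+dx*.42,z] for dx in (-.025,0,.025)]).round(0).tolist())
print(o["q"])
```

```text
tip row x -0.011 tool z 0.037
tip row x 0 tool z 0.0153
tip row x 0.011 tool z -0.0063
leg far edge x -0.011 tool z 0.1174
leg far edge x 0 tool z 0.0863
leg far edge x 0.011 tool z 0.0552
[[ 0.908  0.419  0.005]
 [ 0.419 -0.908 -0.006]
 [ 0.002  0.007 -1.   ]] [ 0.082181    0.0006813  -0.14626543]
world @z [[ 0.3723 -0.2892  0.    ]
 [ 0.385  -0.2832  0.04  ]]
0 [[318.0, 267.0], [317.0, 232.0], [317.0, 194.0]]
0.004 [[318.0, 271.0], [317.0, 235.0], [317.0, 196.0]]
0.008 [[318.0, 274.0], [318.0, 238.0], [317.0, 198.0]]
0.04 [[318.0, 306.0], [318.0, 265.0], [318.0, 219.0]]
[-9.51586961e-01  2.11389815e-01  2.01940011e+00  3.02146557e-04
  9.03314492e-01  1.86137203e-01]
```

The shut fingers rest on top of the leg, so the tips are shorter than I assumed from the TCP. I'll check with a gentle touch test on free table beside it.

```bash
python3 -m jog '[0,0,-0.03,0,0,0,1, 0,0.05,-0.03,0,0,0,1, 0,0.09,-0.03,0,0,0,1, 0,0.09,0.0,0,0,0,1, 0,0.09,0.009,0,0,0,1, 0,0.09,0.009,0,0,0,1]'; python3 -m jog '[0,0,0.003,0,0,0,1, 0,0,0.006,0,0,0,1, 0,0,0.006,0,0,0,1]'
```

```text
time_s: 7.4
eef_pos: [0.391, -0.3743, 0.023]
eef_rot: [-0.001, 0.977, 0.215, -0.0]
wrist_force: [0.2, 0.2, 0.1]
opening: 0.003
grasp_force: 0.0
time_s: 7.78
eef_pos: [0.3916, -0.3754, 0.0178]
eef_rot: [0.0, 0.977, 0.215, 0.0]
wrist_force: [0.6, 0.2, 1.2]
opening: -0.003
grasp_force: 0.0
```

```bash
python3 -m jog '[0,0,0.003,0,0,0,1, 0,0,0.006,0,0,0,1, 0,0,0.006,0,0,0,1]'; python3 -m jog '[0,0,0.003,0,0,0,1, 0,0,0.006,0,0,0,1, 0,0,0.006,0,0,0,1]'
```

```text
time_s: 8.15
eef_pos: [0.3914, -0.3751, 0.0112]
eef_rot: [-0.0, 0.977, 0.215, -0.0]
wrist_force: [-0.2, -0.9, 0.0]
opening: -0.001
grasp_force: 0.0
time_s: 8.52
eef_pos: [0.3914, -0.3752, 0.0052]
eef_rot: [-0.0, 0.977, 0.215, -0.0]
wrist_force: [-0.5, 0.2, -0.7]
opening: 0.0
grasp_force: 0.0
```

The tips touch nothing even at TCP z = 0.005. Together with the contact on the 40 mm leg, this puts the shut tips about 4 mm *above* the reported TCP. I'll grip about 29 mm lower from here on.

```bash
python3 -m jog '[0,0,-0.06,0,0,0,0, 0,0,-0.09,0,0,0,0, -0.003,-0.05,-0.09,0,0,0,0, -0.003,-0.088,-0.09,0,0,0,0, -0.003,-0.088,-0.09,0,0,0,0, -0.003,-0.088,-0.09,0,0,0,0, -0.003,-0.088,-0.04,0,0,0,0, -0.003,-0.088,0.002,0,0,0,0, -0.003,-0.088,0.002,0,0,0,0, -0.003,-0.088,0.002,0,0,0,1, -0.003,-0.088,0.002,0,0,0,1, -0.003,-0.088,0.002,0,0,0,1, -0.003,-0.088,0.002,0,0,0,1, -0.003,-0.088,0.002,0,0,0,1, -0.003,-0.088,0.002,0,0,0,1]'
```

```text
time_s: 10.4
eef_pos: [0.3531, -0.2984, 0.0057]
eef_rot: [0.002, 0.977, 0.215, 0.001]
wrist_force: [-1.3, 1.1, 6.2]
opening: 0.487
grasp_force: 61.5
```

```bash
python3 -m jog '[0,0,-0.05,0,0,0,1, 0,0,-0.1,0,0,0,1, 0,0,-0.12,0,0,0,1, 0,0,-0.12,0,0,0,1]'
python3 - <<'E'
from h import *
xy=tray("L",-.031,.039); go([*xy,0.06],0.042)
E
```

```text
time_s: 10.9
eef_pos: [0.3531, -0.2983, 0.1264]
eef_rot: [0.003, 0.977, 0.215, 0.001]
wrist_force: [0.4, -0.1, -0.7]
opening: 0.493
grasp_force: 62.0
t 10.9 shift [ 0.3437 -0.2025  0.0655] turn [ 0.006 -0.002  0.391] q [-0.96  0.05  1.98  0.    1.11  0.18] F [ 0.4 -0.1 -0.7]
```

```bash
python3 -m jog '[0.344,-0.203,0,0,0,0.391,1, 0.344,-0.203,0,0,0,0.391,1, 0.344,-0.203,0,0,0,0.391,1, 0.344,-0.203,0,0,0,0.391,1, 0.344,-0.203,0,0,0,0.391,1, 0.344,-0.203,0,0,0,0.391,1, 0.344,-0.203,0,0,0,0.391,1, 0.344,-0.203,0.0,0,0,0.391,1, 0.344,-0.203,0.05,0,0,0.391,1, 0.344,-0.203,0.085,0,0,0.391,1, 0.344,-0.203,0.085,0,0,0.391,1]'
python3 - <<'E'
from h import *
xy=tray("L",-.031,.039); go([*xy,0.0095],0.042)
E
```

```text
time_s: 12.28
eef_pos: [0.575, 0.0315, 0.0347]
eef_rot: [-0.001, 1.0, 0.02, -0.004]
wrist_force: [0.9, -0.6, -0.6]
opening: 0.49
grasp_force: 62.0
t 12.28 shift [0.0055 0.0024 0.0251] turn [-0.001  0.008 -0.001] q [-0.15  0.43  1.72 -0.    1.    1.38] F [ 0.9 -0.6 -0.6]
```

```bash
python3 -m jog '[0.003,0.001,0.01,0,0.004,0,1, 0.003,0.001,0.02,0,0.004,0,1, 0.003,0.001,0.025,0,0.004,0,1, 0.003,0.001,0.025,0,0.004,0,1, 0.003,0.001,0.025,0,0.004,0,1]';python3 -m jog '[0,0,0,0,0,0,0.3, 0,0,0,0,0,0,0.3, 0,0,0,0,0,0,0.3, 0,0,0,0,0,0,0.3,0,0,-0.04,0,0,0,0.3,0,0,-0.09,0,0,0,0,0,0,-0.11,0,0,0,0,0,0,-0.11,0,0,0,0]'
python3 - <<'E'
from h import *
w=camera("wrist"); print([(np.round(d["xyz"],3),round(d["confidence"],2)) for d in spot_in(w,"leg_short_mid")])
go([.4067,-.198,.12],0.042)
E
```

```text
time_s: 12.9
eef_pos: [0.5824, 0.0309, 0.014]
eef_rot: [0.0, 1.0, 0.021, 0.002]
wrist_force: [-0.0, -0.8, -0.3]
opening: 0.494
grasp_force: 62.0
time_s: 13.9
eef_pos: [0.5832, 0.0307, 0.1257]
eef_rot: [0.0, 1.0, 0.021, 0.004]
wrist_force: [0.0, -0.3, -1.1]
opening: 0.996
grasp_force: 0.0
[(array([0.588, 0.03 , 0.043]), 0.66)]
t 14.0 shift [-0.1838  0.2215  0.0021] turn [-0.    -0.003 -0.   ] q [-0.15  0.31  1.68  0.    1.15  1.38] F [-0.9 -0.5 -0.4]
```

```bash
python3 -m jog '[-0.185,0.224,0,0,0,0,0, -0.185,0.224,0,0,0,0,0, -0.185,0.224,0,0,0,0,0, -0.185,0.224,0,0,0,0,0, -0.185,0.224,0,0,0,0,0, -0.185,0.224,0,0,0,0,0, -0.185,0.224,0,0,0,0,0, -0.185,0.224,0.05,0,0,0,0, -0.185,0.224,0.106,0,0,0,0, -0.185,0.224,0.106,0,0,0,0, -0.185,0.224,0.106,0,0,0,1, -0.185,0.224,0.106,0,0,0,1, -0.185,0.224,0.106,0,0,0,1, -0.185,0.224,0.106,0,0,0,1, -0.185,0.224,0.106,0,0,0,1, -0.185,0.224,0.106,0,0,0,1]'
python3 - <<'E'
from h import *
o=get_obs(); xy=tray("S",-.037,0); go([*xy,o["eef_pos"][2]],-.113)
E
```

```text
time_s: 16.0
eef_pos: [0.4082, -0.2018, 0.0192]
eef_rot: [0.001, 1.0, 0.021, 0.004]
wrist_force: [-0.5, 2.1, 9.2]
opening: 0.394
grasp_force: 58.9
t 16.0 shift [0.1339 0.0294 0.0011] turn [ 0.002 -0.008  0.155] q [-0.72  0.23  2.04  0.    0.86  0.8 ] F [-0.5  2.1  9.2]
```

```bash
python3 -m jog '[0,0,-0.05,0,0,0,1, 0,0,-0.06,0,0,0,1, 0.06,0.013,-0.06,0,0,0.1,1, 0.12,0.026,-0.06,0,0,0.155,1, 0.134,0.029,-0.06,0,0,0.155,1, 0.134,0.029,-0.06,0,0,0.155,1, 0.134,0.029,-0.03,0,0,0.155,1, 0.134,0.029,-0.01,0,0,0.155,1, 0.134,0.029,-0.004,0,0,0.155,1,  0.134,0.029,-0.004,0,0,0.155,1, 0.134,0.029,-0.004,0,0,0.155,1]'
python3 - <<'E'
from h import *
xy=tray("S",-.037,0); go([*xy,.0222],-.113)
E
```

```text
time_s: 17.38
eef_pos: [0.5408, -0.2238, 0.0223]
eef_rot: [-0.0, 0.998, -0.057, 0.002]
wrist_force: [-2.5, 1.9, 6.8]
opening: 0.397
grasp_force: 60.7
t 17.38 shift [0.0026 0.0014 0.0001] turn [-0.001 -0.003 -0.   ] q [-0.6   0.46  1.71  0.    0.97  1.09] F [-2.5  1.9  6.8]
```

```bash
python3 -m jog '[0,0,0,0,0,0,0.35, 0,0,0,0,0,0,0.35, 0,0,0,0,0,0,0.35, 0,0,0,0,0,0,0.35,0,0,-0.05,0,0,0,0.35,0,0,-0.1,0,0,0,0,0,0,-0.11,0,0,0,0,0,0,-0.11,0,0,0,0]'
python3 - <<'E'
from h import *
w=camera("wrist"); print([(np.round(d["xyz"],3),round(d["confidence"],2)) for d in spot_in(w,"leg_tall_mid")])
go([.4636,-.0652,.12],-.05)
E
```

```text
time_s: 18.38
eef_pos: [0.5416, -0.2242, 0.1319]
eef_rot: [0.0, 0.998, -0.057, 0.003]
wrist_force: [-0.5, -0.8, -0.9]
opening: 1.0
grasp_force: 0.0
[(array([ 0.548, -0.225,  0.073]), 0.61)]
t 18.48 shift [-0.0941 -0.1485  0.0098] turn [-0.002 -0.002 -0.063] q [-0.6   0.31  1.67  0.    1.17  1.09] F [-0.6  0.3 -0.6]
```

Tall leg is standing in its compartment. I'll hover over the bracket and check it with the wrist camera.

```bash
python3 -m jog '[-0.095,-0.149,0.01,0,0,-0.063,0, -0.095,-0.149,0.01,0,0,-0.063,0, -0.095,-0.149,0.01,0,0,-0.063,0, -0.095,-0.149,0.01,0,0,-0.063,0, -0.095,-0.149,0.01,0,0,-0.063,0]'
python3 - <<'E'
from h import *
w=camera("wrist"); print([(np.round(d["xyz"],3),round(d["confidence"],2)) for d in spot_in(w,"bracket_mid")])
go([.4636,-.0652,.002],-.05)
f=w["frame"].copy()
c,s=np.cos(-.05),np.sin(-.05)
B=lambda x,y,z:[.4556-c*x+s*y,-.0648-s*x-c*y,z]
P=[B(-.025,-.018,.05),B(-.025,.018,.05),B(.025,-.018,.003),B(.025,.018,.003),B(-.025,-.018,0),B(-.025,.018,0),B(-.008,0,.03)]
for u,v in proj(w,P): cv2.circle(f,(int(u),int(v)),3,(255,0,0),1)
cv2.imwrite("pics/w2.png",f[:,:,::-1])
E
```

```text
time_s: 19.1
eef_pos: [0.4636, -0.0653, 0.1204]
eef_rot: [-0.0, 1.0, -0.025, 0.002]
wrist_force: [1.1, -0.6, 0.7]
opening: 1.003
grasp_force: 0.0
[(array([ 0.458, -0.061,  0.008]), 0.57)]
t 19.2 shift [-0.0011 -0.0009  0.1188] turn [-0.    -0.004 -0.001] q [-0.4   0.07  1.96  0.    1.1   1.22] F [ 0.8 -0.4 -0.2]
```

View pics/w2.png

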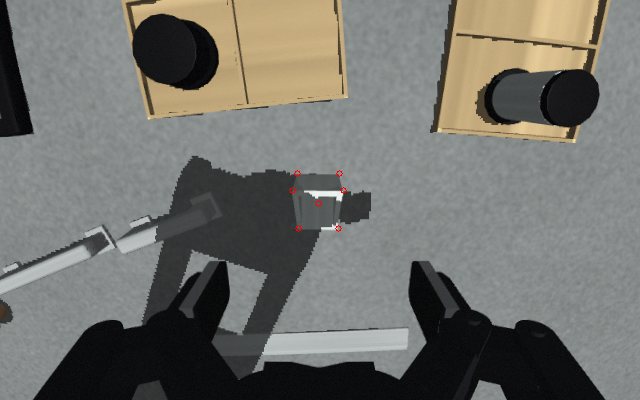

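The projected bracket outline matches the picture (around (318,200)), and both legs stand in their compartments at (175,50) and (535,98). Now I grip the bracket.

```bash
python3 -m jog '[-0.001,-0.001,0.06,0,0,0,0, -0.001,-0.001,0.118,0,0,0,0, -0.001,-0.001,0.118,0,0,0,0, -0.001,-0.001,0.118,0,0,0,1, -0.001,-0.001,0.118,0,0,0,1, -0.001,-0.001,0.118,0,0,0,1, -0.001,-0.001,0.118,0,0,0,1, -0.001,-0.001,0.118,0,0,0,1, -0.001,-0.001,0.118,0,0,0,1]'
python3 - <<'E'
from h import *
o=get_obs(); xy=tray("L",-.023,-.039); go([*xy,o["eef_pos"][2]],.042)
E
```

```text
time_s: 20.32
eef_pos: [0.4656, -0.0651, 0.0058]
eef_rot: [0.001, 1.0, -0.025, 0.005]
wrist_force: [-1.1, 0.0, 6.8]
opening: 0.409
grasp_force: 60.4
t 20.32 shift [ 0.1251 -0.0232  0.0011] turn [ 0.002 -0.009 -0.092] q [-0.39  0.29  2.01  0.    0.84  1.23] F [-1.1  0.   6.8]
```

```bash
python3 -m jog '[0,0,-0.05,0,0,0,1, 0,0,-0.06,0,0,0,1, 0.06,-0.011,-0.06,0,0,-0.05,1, 0.11,-0.021,-0.06,0,0,-0.092,1, 0.125,-0.023,-0.06,0,0,-0.092,1, 0.125,-0.023,-0.06,0,0,-0.092,1, 0.125,-0.023,-0.03,0,0,-0.092,1, 0.125,-0.023,-0.01,0,0,-0.092,1, 0.125,-0.023,-0.004,0,0,-0.092,1,  0.125,-0.023,-0.004,0,0,-0.092,1, 0.125,-0.023,-0.004,0,0,-0.092,1]'
python3 - <<'E'
from h import *
xy=tray("L",-.023,-.039); go([*xy,.0088],.042)
E
```

```text
time_s: 21.7
eef_pos: [0.5886, -0.0475, 0.0089]
eef_rot: [-0.0, 1.0, 0.021, 0.002]
wrist_force: [-5.5, 1.4, 11.5]
opening: 0.406
grasp_force: 61.4
t 21.7 shift [0.003  0.0008 0.0001] turn [-0.    -0.003 -0.   ] q [-0.28  0.49  1.69  0.    0.95  1.25] F [-5.5  1.4 11.5]
```

```bash
python3 -m jog '[0,0,0,0,0,0,0.42, 0,0,0,0,0,0,0.42, 0,0,0,0,0,0,0.42, 0,0,0,0,0,0,0.42,0,0,-0.05,0,0,0,0.42,0,0,-0.1,0,0,0,0,0,0,-0.11,0,0,0,0,0,0,-0.11,0,0,0,0]'
python3 - <<'E'
from h import *
w=camera("wrist"); print([(np.round(d["xyz"],3),round(d["confidence"],2)) for d in spot_in(w,"bracket_mid")+spot_in(w,"leg_short_mid")])
go([.4514,.0645,.12],1.869)
E
```

```text
time_s: 22.7
eef_pos: [0.5892, -0.0476, 0.1181]
eef_rot: [0.0, 1.0, 0.021, 0.003]
wrist_force: [-0.7, -0.4, -0.2]
opening: 0.998
grasp_force: 0.0
[(array([ 0.584, -0.042,  0.013]), 0.65), (array([0.587, 0.024, 0.047]), 0.91)]
t 22.85 shift [-0.1313 -0.1172 -0.0044] turn [-0.    -0.002 -1.827] q [-0.28  0.33  1.66  0.    1.15  1.25] F [0.1 1.7 0.1]
```

```bash
python3 -m jog '[-0.132,-0.117,0,0,0,-1.827,0, -0.132,-0.117,0,0,0,-1.827,0, -0.132,-0.117,0,0,0,-1.827,0, -0.132,-0.117,0,0,0,-1.827,0, -0.132,-0.117,0,0,0,-1.827,0, -0.132,-0.117,0,0,0,-1.827,0, -0.132,-0.117,0,0,0,-1.827,0, -0.132,-0.117,0,0,0,-1.827,0, -0.132,-0.117,0,0,0,-1.827,0, -0.132,-0.117,0,0,0,-1.827,0, -0.132,-0.117,0,0,0,-1.827,0, -0.132,-0.117,0,0,0,-1.827,0, -0.132,-0.117,0,0,0,-1.827,0]'
python3 - <<'E'
from h import *
w=camera("wrist"); print([(np.round(d["xyz"],3),round(d["confidence"],2)) for d in spot_in(w,"handle_short_mid")+spot_in(w,"handle_long_mid")])
go([.4514,.0645,.006],1.869)
f=w["frame"].copy()
for (x,y),a,L in (((.4514,.0645),.2985,.042),((.4143,.1911),.338,.065)):
    P=[[x-np.sin(a)*k,y+np.cos(a)*k,.034] for k in (-L,0,L)]
    for u,v in proj(w,P): cv2.circle(f,(int(u),int(v)),3,(255,0,0),1)
cv2.imwrite("pics/w3.png",f[:,:,::-1])
E
```

```text
time_s: 24.48
eef_pos: [0.4518, 0.0639, 0.1168]
eef_rot: [0.001, 0.595, 0.804, 0.001]
wrist_force: [-0.2, -0.5, 0.0]
opening: 1.002
grasp_force: 0.0
[(array([0.442, 0.072, 0.037]), 0.73), (array([0.42 , 0.165, 0.029]), 0.62), (array([0.444, 0.074, 0.035]), 0.54)]
t 24.62 shift [ 0.0009 -0.0008  0.111 ] turn [ 0.004  0.001 -0.001] q [-0.12  0.05  2.    0.    1.09 -0.42] F [0.2 0.5 0. ]
```

View pics/w3.png

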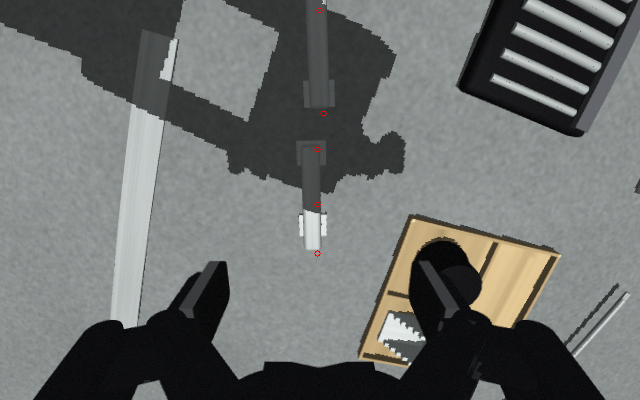

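The bars line up within about 3 mm: the short one spans (312,148)–(312,250), the long one comes in at (320,107). Gripping the short handle.

```bash
python3 -m jog '[0.001,-0.003,0.06,0,0,0,0, 0.001,-0.003,0.11,0,0,0,0, 0.001,-0.003,0.11,0,0,0,0, 0.001,-0.003,0.11,0,0,0,1, 0.001,-0.003,0.11,0,0,0,1, 0.001,-0.003,0.11,0,0,0,1, 0.001,-0.003,0.11,0,0,0,1, 0.001,-0.003,0.11,0,0,0,1, 0.001,-0.003,0.11,0,0,0,1, 0.001,-0.003,0.11,0,0,0,1]'
python3 - <<'E'
from h import *
o=get_obs(); xy=tray("S",.037,0); go([*xy,o["eef_pos"][2]],-.113+np.pi/2)
E
```

```text
time_s: 25.88
eef_pos: [0.4503, 0.0639, 0.0083]
eef_rot: [0.002, 0.594, 0.804, 0.002]
wrist_force: [-1.9, -0.7, 8.9]
opening: 0.149
grasp_force: 59.0
t 25.88 shift [-0.3336  0.0717  0.001 ] turn [0.006 0.001 0.411] q [-0.12  0.26  2.04  0.    0.84 -0.42] F [-1.9 -0.7  8.9]
```

```bash
python3 -m jog '[0,0,-0.05,0,0,0,1, 0,0,-0.1,0,0,0,1, 0,0,-0.12,0,0,0,1, -0.334,0.072,-0.12,0,0,0.411,1, -0.334,0.072,-0.12,0,0,0.411,1, -0.334,0.072,-0.12,0,0,0.411,1, -0.334,0.072,-0.12,0,0,0.411,1, -0.334,0.072,-0.12,0,0,0.411,1, -0.334,0.072,-0.12,0,0,0.411,1, -0.334,0.072,-0.12,0,0,0.411,1, -0.334,0.072,-0.12,0,0,0.411,1, -0.334,0.072,-0.12,0,0,0.411,1, -0.334,0.072,-0.07,0,0,0.411,1, -0.334,0.072,-0.03,0,0,0.411,1, -0.334,0.072,-0.03,0,0,0.411,1]'
python3 - <<'E'
from h import *
xy=tray("S",.037,0); go([*xy,.0115],-.113+np.pi/2)
E
```

```text
time_s: 27.75
eef_pos: [0.613, -0.2314, 0.0341]
eef_rot: [-0.003, 0.746, 0.666, 0.0]
wrist_force: [-0.2, 0.3, 0.0]
opening: 0.147
grasp_force: 59.1
t 27.75 shift [-0.0021  0.0041  0.0226] turn [-0.003 -0.004  0.001] q [-0.54  0.57  1.5   0.    1.07 -0.43] F [-0.2  0.3  0. ]
```

```bash
python3 -m jog '[-0.002,0.003,0.012,0,0,0,1, -0.002,0.003,0.02,0,0,0,1, -0.002,0.003,0.0245,0,0,0,1, -0.002,0.003,0.0245,0,0,0,1, -0.002,0.003,0.0245,0,0,0,1]'
python3 - <<'E'
from h import *
xy=tray("S",.037,0); go([*xy,.0115],-.113+np.pi/2)
E
```

```text
time_s: 28.38
eef_pos: [0.6192, -0.2367, 0.0137]
eef_rot: [0.002, 0.746, 0.666, 0.002]
wrist_force: [1.1, 0.2, 0.1]
opening: 0.148
grasp_force: 59.1
t 28.38 shift [ 0.0025 -0.0027  0.0021] turn [ 0.005 -0.    -0.   ] q [-0.54  0.61  1.49  0.    1.03 -0.43] F [1.1 0.2 0.1]
```

```bash
python3 -m jog '[0,0,0.0025,0,0,0,1, 0,0,0.0025,0,0,0,1, 0,0,0.0025,0,0,0,0.55, 0,0,0.0025,0,0,0,0.55, 0,0,0.0025,0,0,0,0.55, 0,0,0.0025,0,0,0,0.55, 0,0,-0.05,0,0,0,0.55, 0,0,-0.1,0,0,0,0.55, 0,0,-0.12,0,0,0,0, 0,0,-0.12,0,0,0,0]'
python3 - <<'E'
from h import *
w=camera("wrist"); print([(np.round(d["xyz"],3),round(d["confidence"],2)) for d in spot_in(w,"handle_short_mid")])
go([.4143,.1911,.13],.338+np.pi/2)
E
```

```text
time_s: 29.62
eef_pos: [0.6193, -0.237, 0.1347]
eef_rot: [0.003, 0.746, 0.666, 0.002]
wrist_force: [-0.8, -0.4, 0.1]
opening: 0.855
grasp_force: 0.0
[(array([ 0.618, -0.229,  0.04 ]), 0.61)]
t 29.73 shift [ 0.4014 -0.25    0.0016] turn [ 0.002 -0.001 -0.451] q [-0.55  0.46  1.45  0.    1.23 -0.43] F [-0.1  0.1  0.2]
```

```bash
python3 -m jog '[0.401,-0.252,0,0,0,-0.451,0, 0.401,-0.252,0,0,0,-0.451,0, 0.401,-0.252,0,0,0,-0.451,0, 0.401,-0.252,0,0,0,-0.451,0, 0.401,-0.252,0,0,0,-0.451,0, 0.401,-0.252,0,0,0,-0.451,0, 0.401,-0.252,0,0,0,-0.451,0, 0.401,-0.252,0,0,0,-0.451,0, 0.401,-0.252,0,0,0,-0.451,0, 0.401,-0.252,0,0,0,-0.451,0, 0.401,-0.252,0,0,0,-0.451,0, 0.401,-0.252,0,0,0,-0.451,0]'
python3 - <<'E'
from h import *
w=camera("wrist"); print([(np.round(d["xyz"],3),round(d["confidence"],2)) for d in spot_in(w,"handle_long_mid")+spot_in(w,"knob_mid")])
go([.413,.1905,.006],.338+np.pi/2)
f=w["frame"].copy()
x,y,a=.413,.1905,.338
for u,v in proj(w,[[x-np.sin(a)*k,y+np.cos(a)*k,.034] for k in (-.065,0,.065)]): cv2.circle(f,(int(u),int(v)),3,(255,0,0),1)
cv2.imwrite("pics/w4.png",f[:300,:,::-1])
E
```

```text
time_s: 31.22
eef_pos: [0.4137, 0.1895, 0.1322]
eef_rot: [0.001, 0.579, 0.815, 0.001]
wrist_force: [0.3, 0.7, -0.1]
opening: 1.001
grasp_force: 0.0
[(array([0.404, 0.21 , 0.033]), 0.84), (array([0.351, 0.291, 0.025]), 0.62)]
t 31.38 shift [ 0.0009 -0.0008  0.1264] turn [ 0.004  0.001 -0.001] q [ 0.17  0.02  1.99 -0.    1.13 -0.17] F [0.2 0.  0.1]
```

View pics/w4.png

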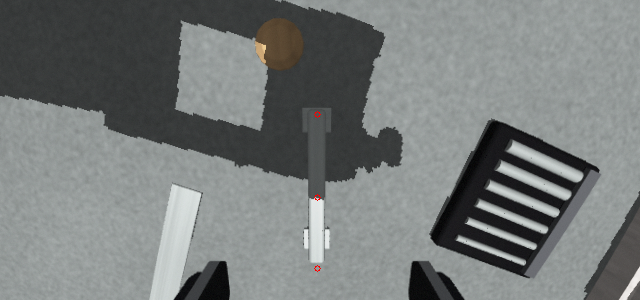

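The bar runs (317,108)–(317,263). The bit case corner at (432,238) is close to the right finger, so I'll descend with the jaws half closed.

```bash
python3 -m jog '[0.003,-0.001,0.02,0,0,0,0.5, 0.003,-0.001,0.05,0,0,0,0.5, 0.003,-0.001,0.06,0,0,0,0.5, 0.003,-0.001,0.06,0,0,0,0.5, 0.003,-0.001,0.11,0,0,0,0.5, 0.003,-0.001,0.126,0,0,0,0.5, 0.003,-0.001,0.126,0,0,0,0.5, 0.003,-0.001,0.126,0,0,0,1, 0.003,-0.001,0.126,0,0,0,1, 0.003,-0.001,0.126,0,0,0,1, 0.003,-0.001,0.126,0,0,0,1, 0.003,-0.001,0.126,0,0,0,1, 0.003,-0.001,0.126,0,0,0,1]'
python3 - <<'E'
from h import *
o=get_obs(); xy=tray("L",.0425,0); go([*xy,o["eef_pos"][2]],.042+np.pi/2)
E
```

```text
time_s: 33.0
eef_pos: [0.4134, 0.1932, 0.008]
eef_rot: [0.003, 0.578, 0.816, 0.002]
wrist_force: [-0.3, 0.1, 7.1]
opening: 0.154
grasp_force: 59.5
t 33.0 shift [-0.2687  0.1621  0.0016] turn [0.007 0.001 0.296] q [ 0.18  0.26  2.04 -0.    0.83 -0.16] F [-0.3  0.1  7.1]
```

```bash
python3 -m jog '[0,0,-0.05,0,0,0,1, 0,0,-0.1,0,0,0,1, 0,0,-0.12,0,0,0,1, -0.268,0.162,-0.12,0,0,0.296,1, -0.268,0.162,-0.12,0,0,0.296,1, -0.268,0.162,-0.12,0,0,0.296,1, -0.268,0.162,-0.12,0,0,0.296,1, -0.268,0.162,-0.12,0,0,0.296,1, -0.268,0.162,-0.12,0,0,0.296,1, -0.268,0.162,-0.12,0,0,0.296,1, -0.268,0.162,-0.12,0,0,0.296,1, -0.268,0.162,-0.12,0,0,0.296,1, -0.268,0.162,-0.07,0,0,0.296,1, -0.268,0.162,-0.03,0,0,0.296,1, -0.268,0.162,-0.03,0,0,0.296,1, -0.268,0.162,-0.03,0,0,0.296,1]'
python3 - <<'E'
from h import *
xy=tray("L",.0425,0); go([*xy,.0115],.042+np.pi/2)
E
```

```text
time_s: 35.0
eef_pos: [0.6545, -0.006, 0.0392]
eef_rot: [0.002, 0.692, 0.722, 0.002]
wrist_force: [0.1, 0.1, -0.1]
opening: 0.153
grasp_force: 59.0
t 35.0 shift [-0.0005  0.0008  0.0277] turn [0.006 0.    0.001] q [-0.19  0.56  1.52  0.    1.06 -0.23] F [ 0.1  0.1 -0.1]
```

```bash
python3 -m jog '[0,0.001,0.012,0.004,0,0,1, 0,0.001,0.022,0.004,0,0,1, 0,0.001,0.028,0.004,0,0,1, 0,0.001,0.028,0.004,0,0,1, 0,0.001,0.028,0.004,0,0,1]'
python3 - <<'E'
from h import *
xy=tray("L",.0425,0); go([*xy,.0110],.042+np.pi/2)
E
```

```text
time_s: 35.62
eef_pos: [0.6547, -0.0062, 0.0111]
eef_rot: [-0.0, 0.692, 0.722, -0.0]
wrist_force: [-6.3, 1.5, 13.3]
opening: 0.152
grasp_force: 60.9
t 35.62 shift [-0.0004  0.0008  0.0001] turn [-0.  0.  0.] q [-0.19  0.6   1.51 -0.    1.02 -0.23] F [-6.3  1.5 13.3]
```

On the floor. I'll release, rise and check everything.

```bash
python3 -m jog '[0,0,0,0,0,0,0.55, 0,0,0,0,0,0,0.55, 0,0,0,0,0,0,0.55, 0,0,0,0,0,0,0.55, 0,0,-0.05,0,0,0,0.55, 0,0,-0.1,0,0,0,0.55, 0.06,0,-0.16,0,0,0,0.3, 0.12,0,-0.22,0,0,0,0, 0.18,0,-0.26,0,0,0,0, 0.24,0,-0.26,0,0,0,0, 0.3,0,-0.26,0,0,0,0, 0.34,0,-0.26,0,0,0,0, 0.34,0,-0.26,0,0,0,0, 0.34,0,-0.26,0,0,0,0]'
python3 - <<'E'
from h import *
t=camera("top"); s=camera("scene")
for k,z in (("L",[("handle_long_mid",.034),("leg_short_mid",.04),("bracket_mid",.025)]),("S",[("handle_short_mid",.034),("leg_tall_mid",.07)])):
  c,a=TR[k]
  for n,_ in z:
    for p in (t,s):
      for d in spot_in(p,n)[:1]:
        v=np.array(d["xyz"][:2])-c; print(n,"in",k,[round(v[0]*np.cos(a)+v[1]*np.sin(a),3),round(-v[0]*np.sin(a)+v[1]*np.cos(a),3)],round(d["xyz"][2],3),round(d["confidence"],2))
print([np.round(d["xyz"],3) for d in spot_in(t,"knob_mid")[:1]])
a=cv2.resize(t["frame"][90:240,180:450],(720,400),interpolation=cv2.INTER_CUBIC); b=cv2.resize(s["frame"][140:320,140:500],(400,200))
cv2.imwrite("pics/end.png",np.vstack([a,np.pad(b,((0,0),(0,320),(0,0)))])[:,:,::-1])
E
```

```text
time_s: 37.38
eef_pos: [0.6398, 0.3345, 0.2688]
eef_rot: [-0.0, 0.691, 0.723, -0.0]
wrist_force: [-0.7, -0.7, -0.1]
opening: 0.999
grasp_force: 0.0
handle_long_mid in L [np.float64(0.038), np.float64(-0.001)] 0.035 0.68
leg_short_mid in L [np.float64(-0.033), np.float64(0.038)] 0.044 0.88
leg_short_mid in L [np.float64(-0.022), np.float64(0.041)] 0.044 0.59
bracket_mid in L [np.float64(-0.03), np.float64(-0.035)] 0.01 0.54
bracket_mid in L [np.float64(-0.026), np.float64(-0.037)] 0.021 0.92
handle_short_mid in S [np.float64(0.037), np.float64(0.006)] 0.036 0.62
handle_short_mid in S [np.float64(0.04), np.float64(0.013)] 0.034 0.79
leg_tall_mid in S [np.float64(-0.049), np.float64(0.005)] 0.072 0.58
leg_tall_mid in S [np.float64(-0.038), np.float64(0.013)] 0.043 0.89
[array([0.346, 0.291, 0.029])]
```

View pics/end.png

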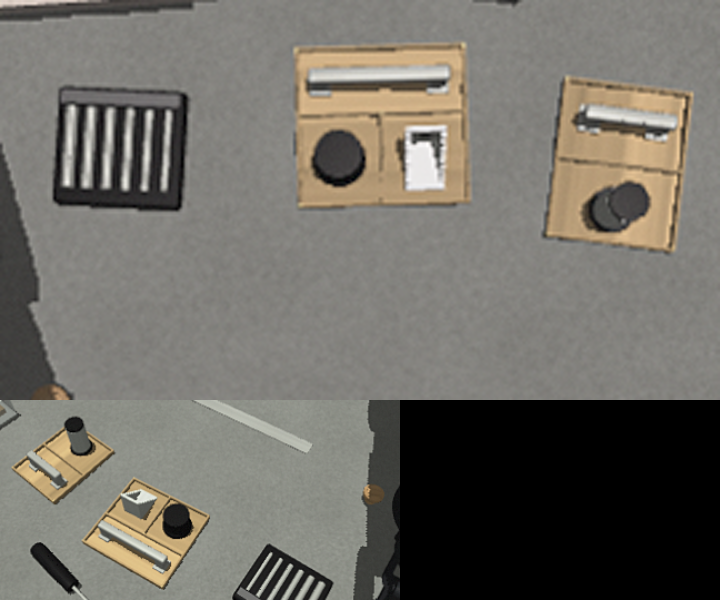

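The final picture shows all five pieces upright in their own compartments: the long handle at (378,78), short leg (339,157), bracket (425,157), short handle (627,118) and tall leg (615,205). The knob has not moved, so I'm handing in.

```bash
python3 -c "
from bench import *
print(hand_in())"
```

```text
the job is handed in; nothing more can be done
None
```

The job is handed in at about 38 s: all five pieces stand upright in their own compartments of the right trays and the knob is where it started, going by the final camera check (`hand_in` returned no verdict).

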